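# Fetch the oil stone from behind the jar, bottle and cork

## Task

The grey oil stone lies at the back of the wooden tray, behind a jar, a small green bottle and a cork. First stand all three upright on the pale plywood side board, then fetch the stone and lay it flat in the stone holder between its two end stops, in line with the holder and centred on it; when it lies there, put the jar, the bottle and the cork back upright on the tray, each where it stood at the start. Leave the chisel, the block plane and the barrel tap where they are.

Things in the scene. Friction and masses are not known exactly. Their poses are not given: they have to be found in the camera images.
- tray: Fixed tray board of orange-brown wood, 150 (x) x 256 (y) mm, 12 mm thick, with a 10 mm wide, 8 mm high dark cleat along each of its two short ends (y = +-123 mm); front and back are open. Origin at the centre of its underside; z up; its top is 12 mm above the origin. The stone lies on the +x half; the jar, bottle and cork stand on the -x half, in an order that changes, in a row along y about 78 mm apart, 60 mm in front of the stone's centre line.
- side_board: Fixed flat pale plywood board, 150 (x) x 240 (y) x 12 mm, empty at the start, left or right of the tray. Origin at the centre of its underside; z up; its top is 12 mm above the origin.
- stone_holder: Fixed dark wooden stone holder: base 86 (x) x 216 (y) x 14 mm with a pale wooden end stop at each end, 60 (x) x 20 (y) mm, standing 10 mm above the base; between the stops there are 172 mm, the long sides are open. Left or right of the tray, opposite the side board. Origin at the centre of the underside; z up; the stone's bed is 14 mm above the origin, centred on it; y runs along the bed from stop to stop.
- whetstone: Loose grey oil stone, a plain block 48 (x) x 152 (y) x 24 (z) mm, 0.48 kg. Origin at the centre of its underside, z up, y along its length. Can be gripped across its 48 mm width.
- jar: Loose empty glass jar with a red lid, on the tray at the start (a similar jar far off in the left back corner of the worktop is not meant), 60 mm diameter, 86 mm high, upright; the lid (top 11 mm) is 56 mm across. About 0.2 kg. Origin at the centre of its underside, z along its axis.
- bottle: Loose small green glass bottle, upright, 182 mm high with its stopper. Body 60 mm diameter up to 85 mm, narrowing to a straight neck of 28 mm diameter from 112 to 172 mm above its foot; on top a cork stopper 21 mm in diameter, 10 mm high. About 0.25 kg. Origin at the centre of its underside, z along its axis. Too tall to be gripped low from above: take it by the neck.
- cork: Loose wine cork standing on end, 24 mm diameter, 42 mm high, about 15 g. Origin at the centre of its underside, z along its axis.
- chisel: Bystander: loose wood chisel, 31 x 258 x 31 mm, lying along y behind the tray. Origin at the centre underneath. To be left alone.
- block_plane: Bystander: loose iron block plane, 46 x 152 x 59 mm, lying along y behind the side board or holder. Origin at the centre of its underside. To be left alone.
- barrel_tap: Bystander: loose brass barrel tap, 33 x 104 x 47 mm, lying along y behind the holder or side board. Origin at the centre of its underside. To be left alone.
Not all that is in view belongs to the job. What is meant by the jar is not purple or turquoise, and is the smaller of those in its own colour.

How it is judged:
On the way, in this order (a step that is already met when the one before it is completed fails the run):
1. the jar, the bottle and the cork all stand upright on the side board while the stone still lies on the tray (x of jar in the frame of side_board between -0.075 and 0.075 m and y of jar in the frame of side_board between -0.12 and 0.12 m and z of jar in the frame of side_board between 0.008 and 0.018 m and angle between each of jar, bottle, cork's own z axis and vertical below 0.15 rad and linear speed of each of jar, bottle, cork below 0.03 m/s and x of bottle in the frame of side_board between -0.075 and 0.075 m and y of bottle in the frame of side_board between -0.12 and 0.12 m and z of bottle in the frame of side_board between 0.008 and 0.018 m and x of cork in the frame of side_board between -0.075 and 0.075 m and y of cork in the frame of side_board between -0.12 and 0.12 m and z of cork in the frame of side_board between 0.008 and 0.018 m and distance of whetstone from where it was at the start of the episode below 0.04 m), for 0.2 s.
2. the stone lies in the holder while the three still stand on the side board (x of whetstone in the frame of stone_holder between -0.013 and 0.013 m and y of whetstone in the frame of stone_holder between -0.013 and 0.013 m and z of whetstone in the frame of stone_holder between 0.009 and 0.019 m and angle between the y axis of whetstone and the y axis of stone_holder, either way round below 0.12 rad and angle between whetstone's own z axis and vertical below 0.08 rad and linear speed of each of whetstone, jar, bottle, cork below 0.03 m/s and x of jar in the frame of side_board between -0.075 and 0.075 m and y of jar in the frame of side_board between -0.12 and 0.12 m and z of jar in the frame of side_board between 0.008 and 0.018 m and angle between each of jar, bottle, cork's own z axis and vertical below 0.15 rad and x of bottle in the frame of side_board between -0.075 and 0.075 m and y of bottle in the frame of side_board between -0.12 and 0.12 m and z of bottle in the frame of side_board between 0.008 and 0.018 m and x of cork in the frame of side_board between -0.075 and 0.075 m and y of cork in the frame of side_board between -0.12 and 0.12 m and z of cork in the frame of side_board between 0.008 and 0.018 m), for 0.2 s.
At the end, for the whole second after the job is handed in: The stone lies flat in the holder, its centre within 13 mm of the holder's along each axis and turned at most 0.12 rad (7 degrees) from it; the jar, the bottle and the cork stand upright, each within 15 mm of where it stood at the start; all at rest (x of whetstone in the frame of stone_holder between -0.013 and 0.013 m and y of whetstone in the frame of stone_holder between -0.013 and 0.013 m and z of whetstone in the frame of stone_holder between 0.009 and 0.019 m and angle between the y axis of whetstone and the y axis of stone_holder, either way round below 0.12 rad and angle between whetstone's own z axis and vertical below 0.08 rad and linear speed of each of whetstone, jar, bottle, cork below 0.03 m/s and distance of each of jar, bottle, cork from where it was at the start of the episode below 0.015 m and angle between each of jar, bottle, cork's own z axis and vertical below 0.1 rad); the robot touches nothing.
It fails at once if a bystander (chisel, block plane or barrel tap) is moved by more than 30 mm (distance of any of chisel, block_plane, barrel_tap from where it was at the start of the episode above 0.03 m).
It fails at once if the jar, the bottle or the cork is tipped over (angle between any of jar, bottle, cork's own z axis and vertical above 0.7 rad).
It also fails if it takes over 144 s, if anything falls off the work surface, if the arm or the gripper's body presses on something with over 40 N, if the wrist force passes 120 N, or if a joint passes its speed limit or range.

## Robot

A 7-joint arm with a two-finger parallel gripper is mounted at the origin on a cart in front of the work surface, level with it; the furniture and walls round the work are solid. World frame = base frame: x ahead of the robot, y to its left, z up, the work surface at z = 0. Lengths are in m, angles in rad, forces in N, time in s.
With the tool pointing down it reaches from about 0.4 to 0.85 m from the base axis. Payload 10.4 kg.
Tool frame: the origin (TCP) lies between the finger pads; the fingertips stand 22 mm ahead of it and the grasp point (between the pads) lies 3 mm ahead of it; z points along the fingers, y is the line along which they close (so a half turn about z gives the same grasp; the last joint's range is limited). The gripper opens to 85 mm and grips with 20 to 120 N. Pads are 22 mm wide; open, the fingers measure 114 mm over their backs; the gripper's body (76 mm by 85 mm) begins 54 mm behind the grasp point. The pads swing forward as they close: fully open they stand 13 mm farther back than shut.
Start: joints at [-1.356, 0.332, -0.065, 1.46, 0.022, 1.35, -0.088], TCP at [0.147, 0.607, 0.222] pointing down, gripper open.
Joint ranges: [-2.6, 2.6], [-0.5, 2.12], [-1.47, 1.34], [0.16, 2.42], [-1.27, 4.41], [0.06, 2.06], [-2.6, 2.6]. Speed limits (rad/s): [2.22, 2.22, 2.79, 2.79, 3.14, 3.14, 3.14].

## Interface

Orientations are given as a unit quaternion [x, y, z, w].
In Python, from workcell import manip, camera, ticket, boxes_of, outline_of gives the robot as it stands.
- The arm moves only by the tool carry_out, never from a script. Its argument "deltas" is a list of rows, each a list of 5 numbers: the shift along the tool's x, y, z as a fraction of full scale, then the turn about the tool's z as a fraction of full scale, then the opening, from -1 (shut) to 1 (fully open), so that 0 is half open. In form: [[tx, ty, tz, spin, gripper], ...]. A call has 1 to 20 rows; each row is the pose to reach, as a shift and turn from the pose commanded when the call began, along the tool's axes at that moment; what a row does not reach only later rows make up. Full scale, the value 1, is 150 mm for a shift and 30 degrees for a turn. A row lasts 1/8 s, in which the tool goes at most 62.5 mm and 10.7 degrees, less where a joint would pass 70% of its speed; a pose out of reach is approached as far as the arm can. A call with a number of a shift or a turn outside -1 to 1 is refused whole. A call with a gripper value outside its range is refused whole. The fingers move at their own pace and stop on an object; "force" is the grip in N (left out, the last holds). Time passes only in rows, so rows that repeat a pose let the fingers close. It gives the time, the measured TCP pose, the force, the opening and the grip force at its end, in the units of the state.
- manip.get_obs(): the state, without advancing time (a new reading comes with each control period).
- camera(name): name is "side" or "top"; returns a dict with "img" (420x560x3 uint8, red, green, blue), "depth" (420x560 float32, m along the optical axis (not along the pixel's ray), 0 where there is no reading), "vertical_fov" (degrees; the focal length in pixels is half the picture's height over the tangent of half this angle, whatever the lens; pixels are square), "cx", "cy" (the principal point, pixels), "R" (3x3) and "t" (3): a world point X has camera coordinates R X + t. Camera axes: x right, y down, z forward; pixel columns grow to the right and rows downward; lengths in m; the calibration is good to about 2 mm. A picture is of the moment at which its call begins.
- ticket.hand_in(): hands the job in; it is judged then, once.
Trained networks look in a picture, given as the dict that the camera call returned (one of the last four; its "shot" number tells which), for a name from the list of things; names that differ only in an ending like _2 or _b are one class to them, and where a whole thing is asked for, a point or a joint stands for the part that bears it (a point fixed in the world has none). Each returns a list of dicts, best first, with "conf" (0 to 1); they miss things now and then, are a little off and sometimes report something else, mostly with a low value. They report only what shows in the picture. A call takes as long as a camera call. They do not tell look-alikes from the thing itself.
- boxes_of(query, picture): "position" ([x, y, z] in m, in world coordinates, good to about 4 mm: the middle of the surface that is visible of it).
- outline_of(query, picture): "region" (420x560 bool, what is visible of it).
The state is a dict: "clock": time; "joint_pos": joint angles; "joint_velocities": joint speeds; "tau": joint torques, N m; "position": TCP position; "ee_rot": TCP orientation; "ft_force": force on the tool from outside, world axes, zero at the start; "torque": the same for the moment, N m; "grip_width": opening from 0.0 (shut) to 1.0 (fully open); "grasp_force": force on a finger pad.
Only numpy, scipy, OpenCV 4.12 (cv2) and the standard library are available. Lean on these libraries where they do the work, as an engineer would, in place of code of your own. Each camera call takes 0.05 s, during which the arm holds its last target. There are 200 camera calls.

## Working session

There is one attempt and no reset: what is moved stays moved. The work goes in short steps, Python scripts to look and compute and a tool call to move; the robot and the scene stay as the last step left them, time stands still between calls to the robot, and variables do not carry over. Pictures are saved under pics/ and viewed, at most 14 in all, crops included, and the job is handed in when it is done.

Besides the shell and the picture viewer there is one more tool, called after ">>>" as name(argument=value, ...) on one line, values as JSON. carry_out: Moves the arm, as the interface text tells. Its arguments: {"type":"object","properties":{"deltas":{"type":"array","items":{"type":"array","items":{"type":"number"}}},"force":{"type":"number"}},"required":["deltas"]}

```bash
mkdir -p pics; ls
python3 - <<'E'
from workcell import manip,camera,boxes_of
import cv2,numpy as np
o=manip.get_obs();print(o)
for n in("top","side"):
    c=camera(n);cv2.imwrite(f"pics/{n}0.png",c["img"][:,:,::-1])
    print(n,c["vertical_fov"],c["cx"],c["cy"],c["R"].round(3).tolist(),c["t"].round(3))
    for q in["tray","side_board","stone_holder","whetstone","jar","bottle","cork","chisel","block_plane","barrel_tap"]:
        print(q,[(np.round(b["position"],3).tolist(),round(b["conf"],2)) for b in boxes_of(q,c)])
E
```

```text
pics
{'clock': 0.0, 'joint_pos': array([-1.35561679,  0.33284847, -0.06471403,  1.4609408 ,  0.02160404,
        1.34989931, -0.0884621 ]), 'joint_velocities': array([ 7.44562932e-04, -8.63525890e-04, -2.58533226e-04, -6.36832376e-05,
       -7.49873764e-04,  1.69230994e-03,  1.49281649e-03]), 'tau': array([ 4.57377373e-04, -6.25437999e+01,  4.96324373e-02, -3.91612887e+01,
        1.62603561e-02,  9.81750054e-03, -2.48290945e-05]), 'position': array([0.14712343, 0.607038  , 0.22143084]), 'ee_rot': array([ 1.18573602e-01,  9.92945019e-01, -6.98241688e-04, -5.06831641e-05]), 'ft_force': array([-0.522659  ,  0.44806369,  0.33639849]), 'torque': array([-0.05406534,  0.00054876, -0.02597006]), 'grasp_force': 0.0, 'grip_width': 1.001452289766245}
top 44.503720819358726 284.76656875198603 208.8829305370753 [[-0.006, -1.0, 0.002], [-0.981, 0.005, -0.192], [0.192, -0.003, -0.981]] [0.015 0.526 1.11 ]
tray [([0.518, -0.072, 0.014], 0.76)]
side_board [([0.468, -0.332, 0.012], 0.67), ([0.479, -0.027, 0.112], 0.36)]
stone_holder [([0.503, 0.325, 0.014], 0.65)]
whetstone [([0.551, -0.01, 0.034], 
[... 328 characters left out ...]
0.71)]
side 54.325701021536425 279.5889295370012 204.8604621171623 [[0.863, -0.505, -0.023], [-0.332, -0.533, -0.778], [0.381, 0.679, -0.627]] [-0.456  0.206  0.793]
tray [([0.492, -0.106, 0.014], 0.85)]
side_board [([0.461, -0.35, 0.013], 0.57)]
stone_holder [([0.506, 0.299, 0.012], 0.75)]
whetstone [([0.559, -0.046, 0.034], 0.61)]
jar [([0.368, 0.287, 0.073], 0.85), ([0.605, 0.176, 0.069], 0.77), ([0.468, 0.03, 0.078], 0.72), ([0.383, 0.152, 0.086], 0.56)]
bottle [([0.485, -0.048, 0.097], 0.68)]
cork [([0.498, -0.119, 0.043], 0.76), ([0.494, -0.104, 0.01], 0.44), ([0.463, -0.352, 0.012], 0.3)]
chisel [([0.674, 0.033, 0.013], 0.88)]
block_plane [([0.638, -0.314, 0.029], 0.91)]
barrel_tap []
```

View pics/top0.png

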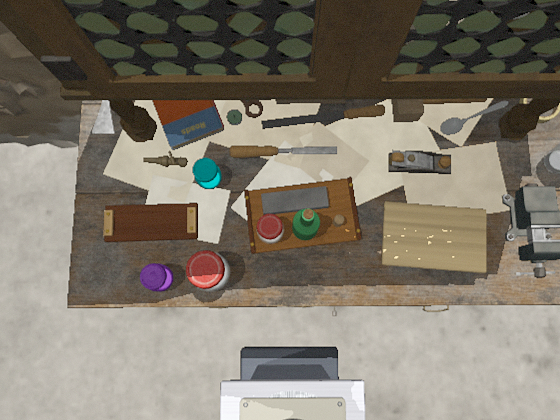

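View pics/side0.png

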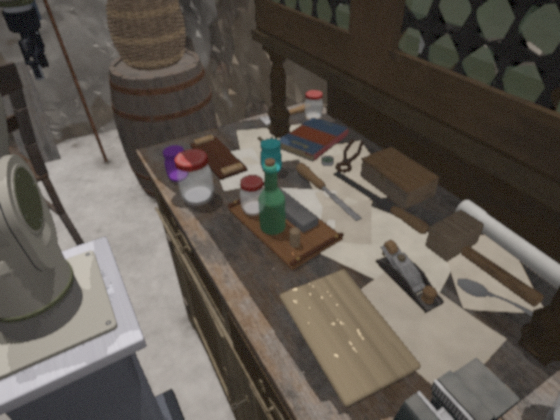

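```bash
cat > h.py <<'E'
from workcell import manip,camera,boxes_of,outline_of
import cv2,numpy as np
def cloud(c):
    f=c["img"].shape[0]/2/np.tan(np.radians(c["vertical_fov"]/2))
    v,u=np.mgrid[:420,:560];d=c["depth"]
    P=np.stack([(u-c["cx"])/f*d,(v-c["cy"])/f*d,d],-1)
    W=(P-c["t"])@c["R"]; W[d==0]=np.nan
    return W
def rect(pts):
    (cx,cy),(w,h),a=cv2.minAreaRect((pts[:,:2]*1000).astype(np.float32))
    if h<w: w,h,a=h,w,a+90   # a: angle of short side
    a=(a+90)%180-90
    return [round(float(x),1) for x in (cx,cy,w,h,a)]
def near(W,xy,r,z0,z1):
    m=(np.hypot(W[...,0]-xy[0],W[...,1]-xy[1])<r)&(W[...,2]>z0)&(W[...,2]<z1)
    return m
def circ(W,xy,r,z0,z1):
    p=W[near(W,xy,r,z0,z1)]
    if len(p)<4: return None
    (a,b),R=cv2.minEnclosingCircle((p[:,:2]*1000).astype(np.float32))
    return len(p),round(a,1),round(b,1),round(R,1),(p.mean(0)*1000).round(1).tolist()
E
python3 - <<'E'
from h import *
for n in("top","side"):
    c=camera(n);W=cloud(c);print(n,"cam",(-c["R"].T@c["t"]).round(3))
    for q,z0,z1 in[("tray",.007,.016),("side_board",.007,.017),("stone_holder",.009,.019),("whetstone",.031,.041)]:
        m=outline_of(q,c)[0]["region"].astype(np.uint8)
        p=W[m>0];p=p[(p[:,2]>z0)&(p[:,2]<z1)];print(q,len(p),rect(p),p[:,2].mean().round(4))
    m=outline_of("stone_holder",c)[0]["region"];p=W[m];p=p[p[:,2]>.0195];print("stops",rect(p))
    print("jar",circ(W,(.475,.045),.045,.091,.106))
    print("bottle",circ(W,(.485,-.035),.045,.188,.205), circ(W,(.485,-.035),.045,.178,.188))
    print("cork",circ(W,(.5,-.112),.03,.047,.062))
E
```

```text
top cam [0.303 0.015 1.191]
tray 3271 [521.2, -27.0, 150.8, 256.9, 7.0] 0.0121
side_board 6298 [468.7, -333.4, 150.1, 238.2, -4.9] 0.0125
stone_holder 2844 [505.7, 324.1, 86.8, 215.6, 1.8] 0.014
whetstone 1310 [551.7, -9.8, 49.1, 151.6, 6.8] 0.0361
stops [508.7, 324.6, 71.0, 213.4, 0.7]
jar (518, 480.5, 46.0, 28.0, [480.3, 46.3, 98.1])
bottle (85, 489.3, -32.8, 10.1, [489.1, -32.7, 193.8]) (63, 489.5, -33.0, 14.0, [486.2, -31.8, 182.7])
cork (80, 502.0, -109.0, 11.2, [502.1, -108.7, 54.1])
side cam [ 0.16  -0.659  0.648]
tray 1997 [522.0, -27.0, 151.3, 255.0, 7.2] 0.0127
side_board 9848 [469.0, -333.4, 150.3, 240.1, -4.9] 0.0126
stone_holder 940 [507.9, 323.6, 87.1, 216.0, 1.4] 0.0153
whetstone 594 [553.7, -14.0, 48.6, 143.3, 5.0] 0.0367
stops [500.9, 291.5, 100.9, 282.2, -10.9]
jar (326, 482.0, 47.6, 29.2, [480.7, 43.7, 98.3])
bottle (69, 490.0, -32.5, 11.4, [489.5, -34.6, 193.7]) (68, 491.0, -32.8, 14.4, [487.8, -38.5, 182.7])
cork (81, 503.4, -108.7, 12.0, [502.3, -110.5, 53.6])
```

```bash
cat >> h.py <<'E'
def legs(targets,p=None,a=None):
    """chain of (x,y,z,heading of tool y in deg) in m; prints tool-frame fractions"""
    if p is None:
        o=manip.get_obs();p=o["position"];x,y,z,w=o["ee_rot"]
        a=np.degrees(np.arctan2(1-2*(x*x+z*z),2*(x*y-z*w)))
        print("t",o["clock"],"now",p.round(4),round(a,2),"w",o["grip_width"],o["grasp_force"])
    for T in targets:
        d=np.array(T[:3])-p;h=np.radians(a)
        ty=np.array([np.cos(h),np.sin(h),0]);tx=np.array([-np.sin(h),np.cos(h),0])
        print(T,np.round([d@tx/.15,d@ty/.15,-d[2]/.15,(a-T[3])/30],3))
        p,a=np.array(T[:3]),T[3]
E
python3 - <<'E'
from h import *
legs([(.26,.53,.27,54),(.36,.41,.27,27),(.44,.28,.27,0),(.46,.13,.27,0),(.4893,-.02,.27,0),(.4893,-.0327,.27,0)])
E
```

```text
t 1.7 now [0.1472 0.6075 0.2223] 76.37 w 1.0025328210190754 0.0
(0.26, 0.53, 0.27, 54) [-0.852 -0.325 -0.318  0.746]
(0.36, 0.41, 0.27, 27) [-1.01  -0.255 -0.     0.9  ]
(0.44, 0.28, 0.27, 0) [-1.014  0.082 -0.     0.9  ]
(0.46, 0.13, 0.27, 0) [-1.     0.133 -0.     0.   ]
(0.4893, -0.02, 0.27, 0) [-1.     0.195 -0.     0.   ]
(0.4893, -0.0327, 0.27, 0) [-0.085  0.    -0.     0.   ]
```

>>> carry_out(deltas=[[-0.85,-0.32,-0.32,0.75,1],[-0.85,-0.32,-0.32,0.75,1],[-0.85,-0.32,-0.32,0.75,1],[-0.85,-0.32,-0.32,0.75,1],[-0.85,-0.32,-0.32,0.75,1]], force=40)

```text
clock: 2.33
position: [0.2576, 0.5317, 0.2694]
ee_rot: [0.308, 0.951, -0.0, -0.001]
ft_force: [-0.6, 0.8, -0.5]
grip_width: 0.999
grasp_force: 0.0
```

>>> carry_out(deltas=[[-1,-0.25,0,0.9,1],[-1,-0.25,0,0.9,1],[-1,-0.25,0,0.9,1],[-1,-0.25,0,0.9,1],[-1,-0.25,0,0.9,1]])

```text
clock: 2.95
position: [0.357, 0.4136, 0.2696]
ee_rot: [0.521, 0.853, -0.0, -0.0]
ft_force: [-0.0, 1.0, -0.4]
grip_width: 1.001
grasp_force: 0.0
```

>>> carry_out(deltas=[[-1,0.08,0,0.9,1],[-1,0.08,0,0.9,1],[-1,0.08,0,0.9,1],[-1,0.08,0,0.9,1],[-1,0.08,0,0.9,1]])

```text
clock: 3.58
position: [0.4361, 0.2859, 0.2699]
ee_rot: [0.706, 0.708, -0.0, -0.0]
ft_force: [-0.6, 1.0, 0.1]
grip_width: 0.999
grasp_force: 0.0
```

>>> carry_out(deltas=[[-1,0.13,0,0,1],[-1,0.13,0,0,1],[-1,0.13,0,0,1],[-1,0.13,0,0,1],[-1,0.13,0,0,1]])

```text
clock: 4.2
position: [0.4561, 0.1359, 0.2701]
ee_rot: [0.706, 0.708, 0.0, -0.0]
ft_force: [-0.8, -0.5, 0.4]
grip_width: 1.004
grasp_force: 0.0
```

Run:
```python
from h import *
legs([(.4895,-.0327,.27,0),(.4895,-.0327,.157,0)])
```

```text
t 4.2 now [0.4561 0.1359 0.2701] 0.11 w 1.0041481769239298 0.0
(0.4895, -0.0327, 0.27, 0) [-1.124e+00  2.210e-01  1.000e-03  4.000e-03]
(0.4895, -0.0327, 0.157, 0) [0.    0.    0.753 0.   ]
```

>>> carry_out(deltas=[[-1,0.22,0,0,0.2],[-1,0.22,0,0,0.2],[-1,0.22,0,0,0.2],[-1,0.22,0,0,0.2]])

```text
clock: 4.7
position: [0.4896, -0.0169, 0.2701]
ee_rot: [0.708, 0.706, -0.0, 0.0]
ft_force: [0.3, 1.8, 0.1]
grip_width: 0.599
grasp_force: 0.0
```

>>> carry_out(deltas=[[-0.12,0,0,0,0.2],[-0.125,0,0,0,0.2],[-0.125,0,0.2,0,0.2],[-0.125,0,0.4,0,0.2],[-0.125,0,0.6,0,0.2],[-0.125,0,0.75,0,0.2],[-0.125,0,0.75,0,0.2]])

```text
clock: 5.58
position: [0.4883, -0.0333, 0.1564]
ee_rot: [0.707, 0.707, -0.001, -0.001]
ft_force: [0.0, -0.5, -0.2]
grip_width: 0.602
grasp_force: 0.0
```

Run:
```python
from h import *
legs([(.4895,-.0327,.157,0)])
c=camera("top");W=cloud(c);print(circ(W,(.489,-.033),.025,.19,.2),c["shot"])
cv2.imwrite("pics/a.png",camera("side")["img"][80:300,160:420,::-1].repeat(2,0).repeat(2,1))
```

```text
t 5.575 now [ 0.4883 -0.0333  0.1564] 0.02 w 0.6020520926123824 0.0
(0.4895, -0.0327, 0.157, 0) [ 0.004  0.008 -0.004  0.001]
None 5
```

View pics/a.png

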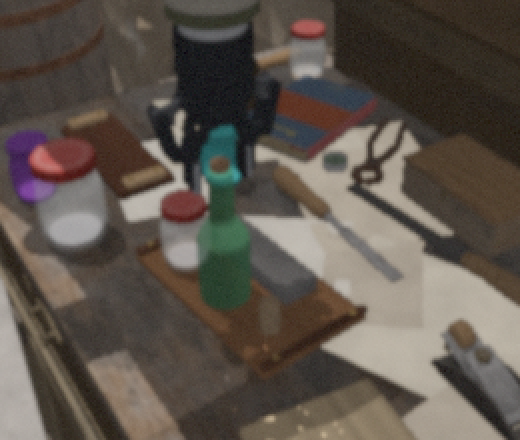

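Run:
```python
from h import *
o=manip.get_obs();print(o["joint_pos"].round(3),o["position"])
for n in("side","top"):
    c=camera(n);X=c["R"]@o["position"]+c["t"];f=210/np.tan(np.radians(c["vertical_fov"]/2))
    print(n,X[:2]/X[2]*f+[c["cx"],c["cy"]],X[2])
    W=cloud(c)
    if n=="side":
        for p in[(250,100),(265,120),(245,138),(290,130),(268,135)]:print(p,W[p[1],p[0]].round(3),c["depth"][p[1],p[0]])
    cv2.imwrite(f"pics/b_{n}.png",c["img"][:,:,::-1])
```

```text
[-0.646  0.077  0.657  1.922 -0.052  1.159  0.03 ] [ 0.48956777 -0.0339745   0.15832384]
side [269.98024567 175.53139467] 0.857056002672768
(250, 100) [ 0.453 -0.041  0.339] 0.72484034
(265, 120) [ 0.468 -0.065  0.305] 0.7360292
(245, 138) [ 0.439 -0.037  0.265] 0.7690796
(290, 130) [ 0.54  -0.033  0.25 ] 0.81975883
(268, 135) [ 0.48  -0.052  0.265] 0.77431834
top [307.44864781 216.1124902 ] 1.049212305399238
```

View pics/b_top.png

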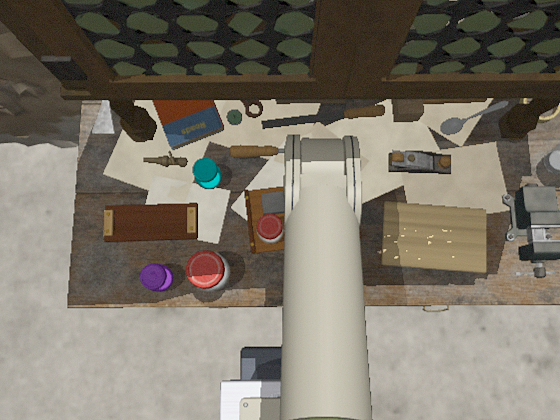

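>>> carry_out(deltas=[[0,0,0,0,-1],[0,0,0,0,-1],[0,0,0,0,-1],[0,0,0,0,-1],[0,0,0,0,-1],[0,0,0,0,-1]], force=40)

```text
clock: 6.52
position: [0.49, -0.0352, 0.1585]
ee_rot: [0.708, 0.706, 0.001, 0.0]
ft_force: [0.2, 0.1, 6.3]
grip_width: 0.31
grasp_force: 39.6
```

>>> carry_out(deltas=[[0,0,-0.1,0,-1],[0,0,-0.3,0,-1],[0,0,-0.5,0,-1],[0,0,-0.65,0,-1],[-0.1,0,-0.7,0,-1],[-0.3,-0.05,-0.7,0,-1],[-0.55,-0.1,-0.7,0,-1],[-0.8,-0.15,-0.7,0,-1],[-1,-0.18,-0.7,0,-1]])

```text
clock: 7.65
position: [0.4603, -0.1879, 0.2622]
ee_rot: [0.709, 0.706, -0.0, -0.0]
ft_force: [-0.1, 0.8, -2.0]
grip_width: 0.304
grasp_force: 40.1
```

>>> carry_out(deltas=[[-0.25,0,0,0,-1],[-0.5,0,0,0,-1],[-0.75,0,0,0,-1],[-0.9,0,0,0,-1],[-1,0,0,0,-1]])

```text
clock: 8.28
position: [0.4599, -0.3373, 0.262]
ee_rot: [0.709, 0.706, -0.001, -0.001]
ft_force: [-0.1, -1.0, -2.4]
grip_width: 0.311
grasp_force: 40.1
```

>>> carry_out(deltas=[[-0.2,0,0,0,-1],[-0.4,0,0,0,-1],[-0.5,0,0,0,-1],[-0.55,0,0,0,-1],[-0.55,0,0.15,0,-1],[-0.55,0,0.3,0,-1],[-0.55,0,0.45,0,-1],[-0.55,0,0.55,0,-1],[-0.55,0,0.6,0,-1],[-0.55,0,0.6,0,-1]])

```text
clock: 9.52
position: [0.4613, -0.4176, 0.1726]
ee_rot: [0.708, 0.706, -0.0, -0.0]
ft_force: [0.4, 0.0, -2.8]
grip_width: 0.302
grasp_force: 40.1
```

Run:
```python
from h import *
legs([(.4615,-.418,.159,0),(.4615,-.418,.25,0)])
```

```text
t 9.525 now [ 0.4613 -0.4176  0.1726] -0.12 w 0.3020220848283581 40.089890307281166
(0.4615, -0.418, 0.159, 0) [-0.003  0.002  0.091 -0.004]
(0.4615, -0.418, 0.25, 0) [ 0.     0.    -0.607  0.   ]
```

>>> carry_out(deltas=[[0,0,0.04,0,-1],[0,0,0.07,0,-1],[0,0,0.085,0,-1],[0,0,0.085,0,-1]])

```text
clock: 10.02
position: [0.4613, -0.4176, 0.1598]
ee_rot: [0.708, 0.706, 0.0, -0.0]
ft_force: [-0.0, 0.6, -2.5]
grip_width: 0.307
grasp_force: 40.1
```

>>> carry_out(deltas=[[0,0,0.01,0,-1],[0,0,0.014,0,-1],[0,0,0.014,0,-1]])

```text
clock: 10.4
position: [0.4618, -0.4181, 0.1586]
ee_rot: [0.708, 0.706, 0.0, 0.001]
ft_force: [-0.5, 0.6, 5.5]
grip_width: 0.31
grasp_force: 40.9
```

>>> carry_out(deltas=[[0,0,-0.005,0,0.2],[0,0,-0.005,0,0.3],[0,0,-0.005,0,0.3],[0,0,-0.2,0,0.3],[0,0,-0.5,0,0.3],[0.1,0,-0.6,0,0.5],[0.5,0,-0.6,0,1],[0.8,0.1,-0.6,0,1],[0.8,0.12,-0.6,0,1]])

```text
clock: 11.52
position: [0.4817, -0.2932, 0.2476]
ee_rot: [0.705, 0.709, 0.001, -0.001]
ft_force: [-0.8, -0.3, 0.5]
grip_width: 0.998
grasp_force: 0.0
```

>>> carry_out(deltas=[[0.4,0,0,0,1],[0.8,0,0,0,1],[1,0,0,0,1],[1,0,0,0,1]])

```text
clock: 12.02
position: [0.4802, -0.1459, 0.2479]
ee_rot: [0.707, 0.708, 0.0, -0.0]
ft_force: [0.9, -0.6, 0.9]
grip_width: 0.995
grasp_force: 0.0
```

>>> carry_out(deltas=[[0.4,0,0,0,1],[0.8,0,0,0,1],[1,0,0,0,1],[1,0,0,0,1]])

```text
clock: 12.52
position: [0.4805, 0.0029, 0.2476]
ee_rot: [0.707, 0.707, -0.0, -0.0]
ft_force: [0.4, -0.7, 0.4]
grip_width: 1.0
grasp_force: 0.0
```

Run:
```python
from h import *
legs([(.4805,.0463,.25,0),(.4805,.0463,.13,0),(.4805,.0463,.058,0)])
for n in("side","top"):
    W=cloud(camera(n));print(n,"bottle",circ(W,(.4615,-.418),.045,.188,.203),"jar",circ(W,(.48,.046),.045,.091,.106))
```

```text
t 12.525 now [0.4805 0.0029 0.2476] -0.03 w 1.0004143573180566 0.0
(0.4805, 0.0463, 0.25, 0) [ 0.289 -0.    -0.016 -0.001]
(0.4805, 0.0463, 0.13, 0) [0.  0.  0.8 0. ]
(0.4805, 0.0463, 0.058, 0) [0.   0.   0.48 0.  ]
side bottle (179, 462.5, -415.1, 10.8, [460.8, -415.7, 193.6]) jar (331, 482.6, 47.0, 29.0, [480.5, 43.4, 98.2])
top bottle (94, 461.4, -415.0, 10.4, [461.3, -414.6, 194.2]) jar (93, 477.3, 61.4, 22.1, [477.0, 65.9, 98.1])
```

>>> carry_out(deltas=[[0.2,0,0,0,1],[0.29,0,0,0,1],[0.29,0,0.2,0,1],[0.29,0,0.5,0,1],[0.29,0,0.8,0,1],[0.29,0,0.8,0,1]])

```text
clock: 13.38
position: [0.4786, 0.0439, 0.1258]
ee_rot: [0.709, 0.706, -0.003, -0.001]
ft_force: [1.3, 0.0, 1.9]
grip_width: 0.997
grasp_force: 0.0
```

>>> carry_out(deltas=[[0,0,0.15,0,1],[0,0,0.3,0,1],[0,0,0.42,0,1],[0,0,0.46,0,1],[0,0,0.46,0,1]])

```text
clock: 14.0
position: [0.4812, 0.0456, 0.06]
ee_rot: [0.708, 0.706, 0.0, 0.0]
ft_force: [-0.2, -0.3, 0.3]
grip_width: 0.997
grasp_force: 0.0
```

>>> carry_out(deltas=[[0,0,0,0,0],[0,0,0,0,-1],[0,0,0,0,-1],[0,0,0,0,-1],[0,0,0,0,-1]], force=40)

```text
clock: 14.62
position: [0.4812, 0.046, 0.0599]
ee_rot: [0.708, 0.706, 0.001, 0.0]
ft_force: [-0.3, -0.4, 8.2]
grip_width: 0.649
grasp_force: 40.6
```

>>> carry_out(deltas=[[0,0,-0.1,0,-1],[0,0,-0.3,0,-1],[0,0,-0.5,0,-1],[-0.1,0,-0.55,0,-1],[-0.3,-0.02,-0.55,0,-1],[-0.55,-0.04,-0.55,0,-1],[-0.8,-0.06,-0.55,0,-1],[-1,-0.08,-0.55,0,-1]])

```text
clock: 15.62
position: [0.4669, -0.1067, 0.1408]
ee_rot: [0.708, 0.706, -0.0, -0.0]
ft_force: [0.3, -0.9, -2.8]
grip_width: 0.645
grasp_force: 43.0
```

>>> carry_out(deltas=[[-0.25,0,0,0,-1],[-0.5,0,0,0,-1],[-0.75,0,0,0,-1],[-0.9,0,0,0,-1],[-1,0,0,0,-1]])

```text
clock: 16.25
position: [0.4662, -0.2564, 0.1407]
ee_rot: [0.709, 0.706, -0.001, -0.0]
ft_force: [-0.2, 0.6, -2.1]
grip_width: 0.648
grasp_force: 43.0
```

>>> carry_out(deltas=[[-0.2,0,0,0,-1],[-0.4,0,0,0,-1],[-0.5,0,0,0,-1],[-0.53,0,0,0,-1],[-0.53,0,0.15,0,-1],[-0.53,0,0.3,0,-1],[-0.53,0,0.42,0,-1],[-0.53,0,0.5,0,-1],[-0.53,0,0.535,0,-1],[-0.53,0,0.535,0,-1]])

```text
clock: 17.5
position: [0.4676, -0.3337, 0.0611]
ee_rot: [0.708, 0.706, -0.0, -0.0]
ft_force: [0.3, -0.2, -2.3]
grip_width: 0.64
grasp_force: 43.0
```

Run:
```python
from h import *
legs([(.469,-.3334,.06,0)])
```

```text
t 17.5 now [ 0.4676 -0.3337  0.0611] -0.12 w 0.6401119103113163 42.98321310590836
(0.469, -0.3334, 0.06, 0) [ 0.002  0.009  0.008 -0.004]
```

>>> carry_out(deltas=[[0,0,0.008,0,-1],[0,0,0.012,0,-1],[0,0,0.012,0,-1]])

```text
clock: 17.88
position: [0.468, -0.3341, 0.0601]
ee_rot: [0.708, 0.706, 0.0, 0.001]
ft_force: [-1.3, 0.7, 5.8]
grip_width: 0.646
grasp_force: 43.4
```

>>> carry_out(deltas=[[0,0,0,0,0.6],[0,0,0,0,1],[0,0,0,0,1],[0,0,-0.1,0,1],[0,0,-0.4,0,1],[0,0,-0.75,0,1],[0.2,0,-0.75,0,0],[0.6,0.1,-0.75,0,0],[1,0.22,-0.75,0,0],[1,0.22,-0.75,0,0]])

```text
clock: 19.12
position: [0.5029, -0.1782, 0.1724]
ee_rot: [0.705, 0.709, 0.001, -0.0]
ft_force: [-0.3, -0.2, 0.3]
grip_width: 0.501
grasp_force: 0.0
```

Run:
```python
from h import *
legs([(.5025,-.109,.16,0),(.5025,-.109,.044,0)])
for n in("side","top"):
    W=cloud(camera(n));print(n,"bottle",circ(W,(.4615,-.418),.045,.188,.203),"jar",circ(W,(.469,-.333),.045,.091,.106),circ(W,(.5025,-.109),.03,.047,.062))
```

```text
t 19.125 now [ 0.5029 -0.1782  0.1724] 0.38 w 0.5009851066039879 0.0
(0.5025, -0.109, 0.16, 0) [0.461 0.    0.083 0.013]
(0.5025, -0.109, 0.044, 0) [0.    0.    0.773 0.   ]
side bottle (178, 462.1, -414.6, 11.0, [460.9, -415.8, 193.7]) jar (787, 468.0, -332.5, 28.6, [466.4, -334.5, 98.2]) (79, 503.8, -108.8, 11.7, [502.5, -110.3, 53.6])
top bottle (96, 460.9, -415.8, 11.4, [461.2, -414.5, 194.1]) jar (204, 463.7, -342.2, 25.8, [462.1, -346.0, 98.5]) (81, 502.7, -108.4, 11.4, [502.2, -108.6, 53.7])
```

>>> carry_out(deltas=[[0.2,0,0,0,0],[0.4,0,0.08,0,0],[0.46,0,0.08,0,0],[0.46,0,0.3,0,0],[0.46,0,0.5,0,0],[0.46,0,0.7,0,0],[0.46,0,0.83,0,0],[0.46,0,0.85,0,0],[0.46,0,0.85,0,0]], force=20)

```text
clock: 20.35
position: [0.5015, -0.1154, 0.0451]
ee_rot: [0.708, 0.706, 0.0, 0.0]
ft_force: [1.2, -0.2, 0.2]
grip_width: 0.5
grasp_force: 0.0
```

>>> carry_out(deltas=[[0,0,0,0,-1],[0,0,0,0,-1],[0,0,0,0,-1],[0,0,0,0,-1],[0,0,0,0,-1]], force=20)

```text
clock: 20.98
position: [0.5048, -0.1151, 0.047]
ee_rot: [0.708, 0.706, 0.003, 0.003]
ft_force: [4.3, -1.5, 12.5]
grip_width: 0.003
grasp_force: 6.7
```

Run:
```python
from h import *
c=camera("side");W=cloud(c);print(circ(W,(.5025,-.109),.05,.03,.062))
cv2.imwrite("pics/c.png",cv2.resize(c["img"][130:290,200:360,::-1],None,fx=3.7,fy=3.7,interpolation=cv2.INTER_CUBIC))
legs([])
```

```text
(127, 516.6, -99.0, 32.7, [496.7, -113.0, 46.1])
t 21.025 now [ 0.5048 -0.1151  0.047 ] -0.11 w -0.0005812146867940129 6.689807613288394
```

View pics/c.png

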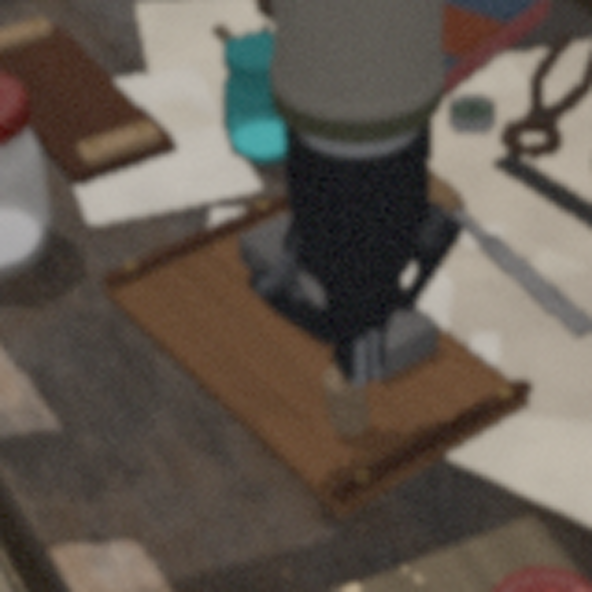

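>>> carry_out(deltas=[[0,0,-0.02,0,-1],[0,0,-0.05,0,-1],[0,0,-0.1,0,-1],[0,0,-0.3,0,-1],[0,0,-0.6,0,-1],[0,0,-0.8,0,-1],[0,0,-0.8,0,-1]])

```text
clock: 21.9
position: [0.5021, -0.1149, 0.1664]
ee_rot: [0.708, 0.706, 0.002, 0.001]
ft_force: [0.6, 0.8, -1.3]
grip_width: -0.001
grasp_force: 0.0
```

Run:
```python
from h import *
for n in("top","side"):
    c=camera(n);W=cloud(c);print(circ(W,(.5,-.12),.05,.048,.062),circ(W,(.5,-.12),.05,.025,.044))
cv2.imwrite("pics/d.png",cv2.resize(c["img"][130:290,200:360,::-1],None,fx=3.7,fy=3.7,interpolation=cv2.INTER_CUBIC))
legs([])
```

```text
None None
(77, 503.0, -108.4, 11.0, [502.4, -110.1, 53.8]) (73, 501.7, -109.2, 11.7, [499.0, -114.4, 35.0])
t 22.0 now [ 0.5007 -0.1144  0.164 ] -0.11 w 0.0025263934453474907 0.0
```

View pics/d.png

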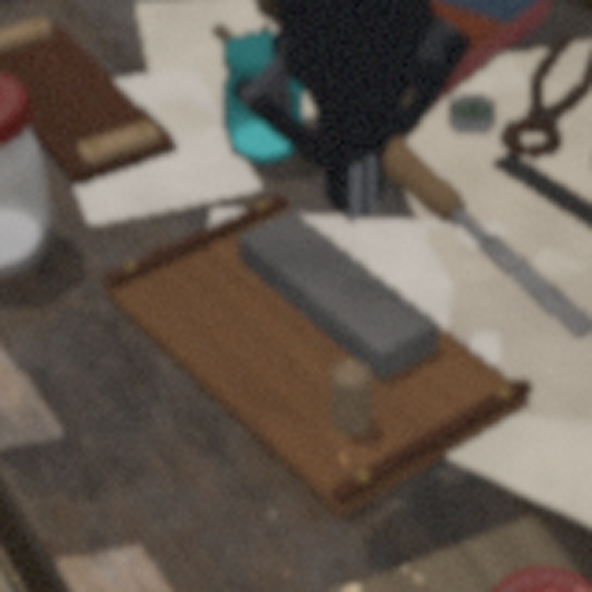

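Run:
```python
from h import *
c=camera("side");W=cloud(c);m=near(W,(.5,-.115),.035,.08,.25);p=W[m]
o=manip.get_obs();print(o["position"],o["ee_rot"])
for z in np.arange(.13,.2,.005):
    q=p[(p[:,2]>z)&(p[:,2]<z+.005)]
    if len(q):print(round(z,3),len(q),q.min(0).round(3)[:2],q.max(0).round(3)[:2],q.mean(0).round(3))
legs([(.503,-.1088,.12,0)])
```

```text
[ 0.50044485 -0.11448013  0.1635177 ] [ 7.07788808e-01  7.06423828e-01 -3.18397684e-04 -5.25627016e-04]
0.17 2 [ 0.495 -0.118] [ 0.495 -0.113] [ 0.495 -0.115  0.173]
0.175 11 [ 0.494 -0.125] [ 0.507 -0.118] [ 0.499 -0.123  0.178]
0.18 25 [ 0.488 -0.127] [ 0.513 -0.11 ] [ 0.497 -0.122  0.183]
0.185 35 [ 0.487 -0.126] [ 0.513 -0.107] [ 0.497 -0.12   0.188]
0.19 32 [ 0.487 -0.126] [ 0.514 -0.107] [ 0.497 -0.12   0.192]
0.195 36 [ 0.486 -0.126] [ 0.514 -0.108] [ 0.496 -0.121  0.198]
0.2 33 [ 0.486 -0.126] [ 0.513 -0.107] [ 0.497 -0.12   0.202]
t 22.05 now [ 0.5004 -0.1145  0.1635] -0.11 w 0.0034484952710760767 0.0
(0.503, -0.1088, 0.12, 0) [ 0.038  0.017  0.29  -0.004]
```

>>> carry_out(deltas=[[0.04,0.015,0,0,0],[0.04,0.015,0,0,0],[0.04,0.015,0.2,0,0],[0.04,0.015,0.4,0,0],[0.04,0.015,0.6,0,0],[0.04,0.015,0.75,0,0],[0.04,0.015,0.85,0,0],[0.04,0.015,0.93,0,0],[0.04,0.015,0.97,0,0],[0.04,0.015,0.97,0,0],[0.04,0.015,0.97,0,0]], force=20)

```text
clock: 23.42
position: [0.5037, -0.1088, 0.0193]
ee_rot: [0.708, 0.706, 0.0, 0.0]
ft_force: [-1.0, -0.8, 0.7]
grip_width: 0.504
grasp_force: 0.0
```

Run:
```python
from h import *
c=camera("side");W=cloud(c)
cv2.imwrite("pics/e.png",cv2.resize(c["img"][130:290,200:360,::-1],None,fx=3.7,fy=3.7,interpolation=cv2.INTER_CUBIC))
legs([])
```

```text
t 23.475 now [ 0.5037 -0.1087  0.0193] -0.12 w 0.5001672459726477 0.0
```

View pics/e.png

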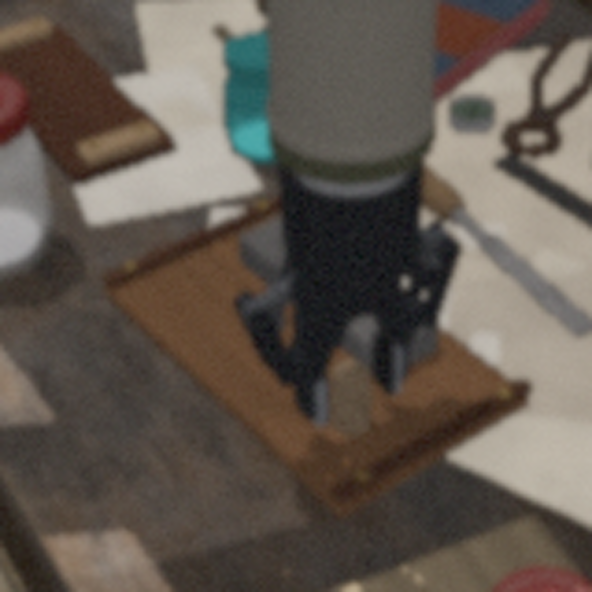

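>>> carry_out(deltas=[[0,0,0,0,-0.5],[0,0,0,0,-1],[0,0,0,0,-1],[0,0,0,0,-1],[0,0,0,0,-1]], force=20)

```text
clock: 24.1
position: [0.5036, -0.1087, 0.0192]
ee_rot: [0.708, 0.706, 0.0, 0.0]
ft_force: [-1.3, 0.6, 6.7]
grip_width: 0.269
grasp_force: 20.1
```

>>> carry_out(deltas=[[0,0,-0.1,0,-1],[0,0,-0.3,0,-1],[-0.05,0,-0.4,0,-1],[-0.25,-0.05,-0.4,0,-1],[-0.5,-0.1,-0.4,0,-1],[-0.75,-0.15,-0.4,0,-1],[-0.9,-0.185,-0.4,0,-1],[-0.93,-0.185,-0.4,0,-1],[-0.93,-0.185,-0.25,0,-1],[-0.93,-0.185,-0.1,0,-1],[-0.93,-0.185,-0.03,0,-1],[-0.93,-0.185,-0.007,0,-1],[-0.93,-0.185,-0.007,0,-1]])

```text
clock: 25.72
position: [0.4756, -0.2481, 0.0202]
ee_rot: [0.708, 0.706, 0.0, 0.0]
ft_force: [0.6, 0.5, -0.1]
grip_width: 0.276
grasp_force: 19.8
```

>>> carry_out(deltas=[[0,0,0.006,0,-1],[0,0,0.006,0,-1]])

```text
clock: 25.98
position: [0.4755, -0.2482, 0.0193]
ee_rot: [0.708, 0.706, 0.0, 0.0]
ft_force: [0.3, -0.8, -0.8]
grip_width: 0.274
grasp_force: 19.8
```

>>> carry_out(deltas=[[0,0,0,0,-0.1],[0,0,0,0,0],[0,0,0,0,0],[0,0,-0.2,0,0],[0,0,-0.6,0,0],[0.1,0.1,-0.9,0,1],[0.5,0.3,-0.9,0,1],[0.8,0.5,-0.9,0,1],[0.8,0.5,-0.9,0,1],[0.8,0.5,-0.9,0,1]])

```text
clock: 27.22
position: [0.5501, -0.1289, 0.1538]
ee_rot: [0.708, 0.706, -0.0, -0.0]
ft_force: [0.5, -0.2, -0.1]
grip_width: 1.003
grasp_force: 0.0
```

>>> carry_out(deltas=[[0.4,0,0,-0.1,1],[0.7,0,0,-0.2,1],[0.79,0,0,-0.23,1],[0.79,0,0,-0.23,1],[0.79,0,0,-0.23,1],[0.79,0,0,-0.23,1]])

```text
clock: 27.98
position: [0.5507, -0.0117, 0.154]
ee_rot: [0.665, 0.747, -0.0, 0.0]
ft_force: [0.1, -0.9, 0.4]
grip_width: 1.002
grasp_force: 0.0
```

Run:
```python
from h import *
legs([(.552,-.0098,.155,6.9),(.552,-.0098,.004,6.9)])
for n in("side","top"):
    W=cloud(camera(n));print(n,"bottle",circ(W,(.4615,-.415),.045,.188,.203),"jar",circ(W,(.469,-.333),.045,.091,.106),circ(W,(.476,-.248),.03,.047,.062))
    p=W[near(W,(.552,-.01),.08,.031,.041)];print(rect(p))
```

```text
t 27.975 now [ 0.5507 -0.0117  0.154 ] 6.6 w 1.002444930389437 0.0
(0.552, -0.0098, 0.155, 6.9) [ 0.012  0.01  -0.007 -0.01 ]
(0.552, -0.0098, 0.004, 6.9) [0.    0.    1.007 0.   ]
side bottle (181, 461.6, -415.0, 11.2, [460.7, -415.7, 193.6]) jar (786, 468.1, -332.3, 28.5, [466.4, -334.5, 98.2]) (112, 474.6, -246.6, 12.3, [473.5, -249.1, 53.7])
[552.3, -9.8, 49.9, 153.3, 6.8]
top bottle (94, 461.5, -415.4, 10.8, [461.5, -414.4, 194.0]) jar (542, 467.3, -332.9, 28.6, [467.3, -331.8, 98.5]) (88, 473.9, -248.6, 11.7, [473.8, -247.8, 54.0])
[0.0, 0.0, 0.0, 0.0, 0.0]
```

>>> carry_out(deltas=[[0.01,0.01,0.2,-0.01,1],[0.01,0.01,0.45,-0.01,1],[0.01,0.01,0.65,-0.01,1],[0.01,0.01,0.8,-0.01,1],[0.01,0.01,0.9,-0.01,1],[0.01,0.01,0.96,-0.01,1],[0.01,0.01,0.98,-0.01,1],[0.01,0.01,0.98,-0.01,1]], force=60)

```text
clock: 29.08
position: [0.5524, -0.0082, 0.0073]
ee_rot: [0.662, 0.749, 0.0, 0.0]
ft_force: [0.6, 0.6, 1.0]
grip_width: 1.001
grasp_force: 0.0
```

>>> carry_out(deltas=[[0,0,0,0,0.3],[0,0,0,0,0],[0,0,0,0,-1],[0,0,0,0,-1],[0,0,0,0,-1]], force=60)

```text
clock: 29.7
position: [0.5526, -0.008, 0.0077]
ee_rot: [0.662, 0.749, 0.001, 0.0]
ft_force: [-2.0, 0.8, 6.2]
grip_width: 0.547
grasp_force: 62.5
```

>>> carry_out(deltas=[[0,0,-0.05,0,-1],[0,0,-0.2,0,-1],[0,0,-0.4,0,-1],[0,0,-0.65,0,-1],[0,0,-0.85,0,-1],[0,0,-0.85,0,-1]])

```text
clock: 30.45
position: [0.5531, -0.0081, 0.1361]
ee_rot: [0.662, 0.749, 0.002, 0.001]
ft_force: [0.6, 0.2, -4.8]
grip_width: 0.549
grasp_force: 63.1
```

Run:
```python
from h import *
for n in("side","top"):
    c=camera(n);W=cloud(c);m=near(W,(.506,.324),.125,.01,.04)
    p=W[m];print(n,len(p),rect(p),"stops",rect(p[p[:,2]>.020]),"base",rect(p[(p[:,2]<.018)]))
    s=p[p[:,2]>.021]
    for k in(s[:,1]>.324,s[:,1]<.324):print("stop",rect(s[k]),s[k].mean(0).round(4))
    if n=="side":
        p=W[near(W,(.552,-.01),.09,.11,.24)];
        for z in np.arange(.12,.2,.01):
            q=p[(p[:,2]>z)&(p[:,2]<z+.01)];
            if len(q)>3: print(round(z,3),len(q),rect(q))
legs([(.5063,.324,.1352,1.6)])
```

```text
side 1161 [507.2, 324.7, 86.8, 221.1, 2.0] stops [507.3, 326.4, 59.3, 218.4, 1.4] base [507.3, 323.7, 86.8, 219.1, 2.0]
stop [505.4, 421.5, 24.8, 59.5, -85.3] [0.5046 0.4202 0.0249]
stop [509.5, 228.9, 23.4, 58.9, -89.2] [0.508  0.2281 0.0249]
0.14 141 [532.5, -19.5, 47.6, 155.3, 25.0]
0.15 209 [552.2, -14.0, 70.2, 147.3, -2.4]
0.16 704 [553.0, -13.4, 75.0, 148.9, -4.7]
0.17 78 [552.5, -9.7, 22.7, 74.5, -79.3]
0.18 67 [552.4, -8.4, 23.2, 74.3, -83.0]
0.19 114 [553.6, -8.0, 27.2, 111.5, -82.4]
0.2 167 [552.9, -8.7, 26.1, 114.9, -82.8]
top 3258 [470.1, 323.1, 157.4, 215.9, 1.5] stops [464.5, 322.5, 149.4, 213.3, 3.5] base [471.2, 323.1, 155.4, 215.9, 1.5]
stop [504.6, 379.7, 59.4, 102.7, 1.1] [0.5031 0.4189 0.0241]
stop [475.3, 263.3, 70.4, 150.3, 59.4] [0.5058 0.2297 0.0245]
t 30.55 now [ 0.5514 -0.0079  0.1335] 7.09 w 0.5437190449835955 63.06573987007141
(0.5063, 0.324, 0.1352, 1.6) [ 2.233 -0.025 -0.012  0.183]
```

Run:
```python
from h import *
legs([(.535,.105,.1352,7.1),(.5067,.225,.1352,1.5),(.5067,.326,.1352,1.5),(.5067,.326,.011,1.5)])
```

```text
t 30.55 now [ 0.5514 -0.0079  0.1335] 7.09 w 0.5437190449835955 63.06573987007141
(0.535, 0.105, 0.1352, 7.1) [ 0.76  -0.015 -0.012 -0.   ]
(0.5067, 0.225, 0.1352, 1.5) [ 0.817 -0.088 -0.     0.187]
(0.5067, 0.326, 0.1352, 1.5) [ 0.673  0.018 -0.     0.   ]
(0.5067, 0.326, 0.011, 1.5) [0.    0.    0.828 0.   ]
```

>>> carry_out(deltas=[[0.15,0,0,0,-1],[0.35,-0.01,0,0,-1],[0.6,-0.015,0,0,-1],[0.76,-0.015,0,0,-1]])

```text
clock: 31.05
position: [0.5343, 0.1065, 0.1325]
ee_rot: [0.661, 0.75, -0.001, -0.001]
ft_force: [-0.3, 0.0, -4.2]
grip_width: 0.547
grasp_force: 63.0
```

>>> carry_out(deltas=[[0.2,-0.02,0,0.05,-1],[0.45,-0.05,0,0.1,-1],[0.7,-0.08,0,0.15,-1],[0.82,-0.088,0,0.187,-1]])

```text
clock: 31.55
position: [0.5056, 0.2272, 0.1324]
ee_rot: [0.697, 0.717, -0.001, -0.001]
ft_force: [-0.2, -2.2, -4.0]
grip_width: 0.547
grasp_force: 62.9
```

>>> carry_out(deltas=[[0.2,0,0,0,-1],[0.4,0,0,0,-1],[0.6,0.01,0,0,-1],[0.67,0.018,0,0,-1],[0.67,0.018,0,0,-1],[0.67,0.018,0,0,-1],[0.67,0.018,0,0,-1]])

```text
clock: 32.42
position: [0.5079, 0.3245, 0.1346]
ee_rot: [0.699, 0.716, 0.0, -0.0]
ft_force: [-0.3, -0.3, -3.9]
grip_width: 0.54
grasp_force: 62.9
```

Run:
```python
from h import *
legs([(.5067,.326,.05,1.5),(.5067,.326,.011,1.5)])
```

```text
t 32.425 now [0.5079 0.3245 0.1346] 1.37 w 0.5402529736366763 62.920929193496704
(0.5067, 0.326, 0.05, 1.5) [ 0.01  -0.008  0.564 -0.004]
(0.5067, 0.326, 0.011, 1.5) [0.   0.   0.26 0.  ]
```

>>> carry_out(deltas=[[0.01,-0.008,0.15,0,-1],[0.01,-0.008,0.35,0,-1],[0.01,-0.008,0.55,0,-1],[0.01,-0.008,0.68,0,-1],[0.01,-0.008,0.76,0,-1],[0.01,-0.008,0.8,0,-1],[0.01,-0.008,0.81,0,-1],[0.01,-0.008,0.81,0,-1]])

```text
clock: 33.42
position: [0.5068, 0.3274, 0.0136]
ee_rot: [0.698, 0.716, 0.0, 0.0]
ft_force: [0.1, 0.1, -3.9]
grip_width: 0.548
grasp_force: 62.8
```

>>> carry_out(deltas=[[0,0,0.008,0,-1],[0,0,0.014,0,-1],[0,0,0.014,0,-1]])

```text
clock: 33.8
position: [0.5064, 0.3272, 0.0109]
ee_rot: [0.698, 0.716, 0.0, -0.0]
ft_force: [0.2, -0.1, -4.2]
grip_width: 0.543
grasp_force: 62.8
```

>>> carry_out(deltas=[[0,0,0.008,0,-1],[0,0,0.01,0,-1],[0,0,0.01,0,-1],[0,0,0.01,0,0.5],[0,0,0.01,0,0.8],[0,0,0.01,0,0.8],[0,0,-0.1,0,0.8],[0,0,-0.4,0,0.8],[0,0,-0.8,0,0.8],[0,0,-0.95,0,1],[-0.3,0,-0.95,0,1],[-0.6,-0.05,-0.95,0.05,1],[-1,-0.1,-0.95,0.05,1],[-1,-0.1,-0.95,0.05,1]])

```text
clock: 35.55
position: [0.4957, 0.1718, 0.1547]
ee_rot: [0.71, 0.704, 0.001, -0.0]
ft_force: [-0.0, 1.6, -1.0]
grip_width: 1.0
grasp_force: 0.0
```

>>> carry_out(deltas=[[-0.4,0,0,0,1],[-0.8,0,0,0,1],[-1,0,0,0,1],[-1,0,0,0,1]])

```text
clock: 36.05
position: [0.4955, 0.0247, 0.1543]
ee_rot: [0.709, 0.705, 0.001, 0.0]
ft_force: [-0.1, 1.7, 0.5]
grip_width: 0.998
grasp_force: 0.0
```

Run:
```python
from h import *
for n in("side","top"):
    c=camera(n);W=cloud(c);p=W[near(W,(.506,.324),.095,.033,.05)];print(n,len(p),rect(p),p[:,2].mean())
    p=W[near(W,(.506,.324),.125,.01,.05)];s=p[(p[:,2]>.020)&(p[:,2]<.028)]
    for k in(s[:,1]>.4,s[:,1]<.25):print("stop",rect(s[k]),s[k].mean(0).round(4))
    print("bottle",circ(W,(.4615,-.415),.045,.188,.203),"jar",circ(W,(.469,-.333),.045,.091,.106),circ(W,(.476,-.248),.03,.047,.062))
cv2.imwrite("pics/f.png",c["img"][:,:,::-1])
legs([])
```

```text
side 502 [506.3, 325.6, 49.2, 153.2, 0.7] 0.03909842418410849
stop [501.2, 427.0, 26.9, 59.1, -61.2] [0.4943 0.4231 0.0252]
stop [509.3, 233.8, 31.3, 59.4, -88.7] [0.5092 0.2288 0.0245]
bottle (176, 462.2, -415.0, 10.4, [460.8, -415.7, 193.7]) jar (782, 467.9, -332.2, 28.7, [466.4, -334.4, 98.3]) (114, 474.4, -247.2, 11.9, [473.4, -249.0, 53.5])
top 1370 [504.7, 324.7, 49.1, 152.8, 1.0] 0.03785551536625774
stop [502.5, 420.4, 21.3, 59.9, -89.0] [0.5016 0.4201 0.0239]
stop [504.3, 234.0, 31.9, 66.0, -86.6] [0.5072 0.2301 0.0239]
bottle (95, 462.0, -414.9, 10.7, [461.7, -414.6, 194.0]) jar (539, 468.1, -332.5, 28.5, [467.2, -332.1, 98.4]) (89, 473.4, -248.8, 11.9, [473.6, -247.8, 53.8])
t 36.15 now [0.4955 0.0277 0.1539] -0.02 w 1.000050200051797 0.0
```

View pics/f.png

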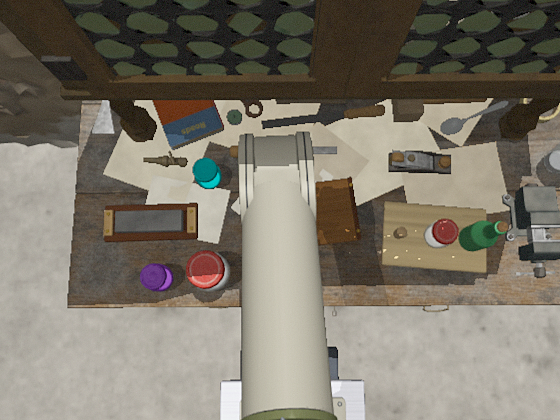

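>>> carry_out(deltas=[[-0.4,0,0,0,0],[-0.8,-0.1,0,0,0],[-1,-0.145,0,0,0],[-1,-0.145,0,0,0],[-1,-0.145,0,0,0]], force=20)

```text
clock: 36.78
position: [0.474, -0.1214, 0.1534]
ee_rot: [0.706, 0.708, 0.0, -0.0]
ft_force: [0.2, 0.9, 0.1]
grip_width: 0.502
grasp_force: 0.0
```

>>> carry_out(deltas=[[-0.4,0,0,0,0],[-0.75,0,0,0,0],[-0.84,0,0,0,0],[-0.84,0,0,0,0],[-0.84,0,0.1,0,0],[-0.84,0,0.3,0,0],[-0.84,0,0.5,0,0],[-0.84,0,0.5,0,0],[-0.84,0,0.5,0,0]])

```text
clock: 37.9
position: [0.4738, -0.2486, 0.0789]
ee_rot: [0.707, 0.707, 0.0, 0.0]
ft_force: [0.1, 0.2, -0.7]
grip_width: 0.501
grasp_force: 0.0
```

Run:
```python
from h import *
legs([(.474,-.248,.0195,0)])
```

```text
t 37.9 now [ 0.4738 -0.2486  0.0789] 0.02 w 0.5011249139974111 0.0
(0.474, -0.248, 0.0195, 0) [0.004 0.002 0.396 0.001]
```

>>> carry_out(deltas=[[0.004,0,0.15,0,0],[0.004,0,0.3,0,0],[0.004,0,0.39,0,0],[0.004,0,0.395,0,0],[0.004,0,0.395,0,-0.5],[0.004,0,0.395,0,-1],[0.004,0,0.395,0,-1],[0.004,0,0.395,0,-1],[0.004,0,0.395,0,-1]], force=20)

```text
clock: 39.02
position: [0.4739, -0.2489, 0.02]
ee_rot: [0.707, 0.707, 0.0, 0.001]
ft_force: [-0.8, -0.3, 5.6]
grip_width: 0.274
grasp_force: 20.5
```

>>> carry_out(deltas=[[0,0,-0.1,0,-1],[0,0,-0.3,0,-1],[0.05,0,-0.4,0,-1],[0.25,0.05,-0.4,0,-1],[0.5,0.1,-0.4,0,-1],[0.75,0.15,-0.4,0,-1],[0.9,0.19,-0.4,0,-1],[0.93,0.193,-0.4,0,-1],[0.93,0.193,-0.25,0,-1],[0.93,0.193,-0.1,0,-1],[0.93,0.193,-0.03,0,-1],[0.93,0.193,-0.01,0,-1],[0.93,0.193,-0.01,0,-1]])

```text
clock: 40.65
position: [0.5025, -0.1096, 0.0211]
ee_rot: [0.708, 0.707, 0.0, 0.0]
ft_force: [0.0, 1.2, 0.2]
grip_width: 0.268
grasp_force: 19.9
```

Run:
```python
from h import *
legs([(.503,-.1088,.0195,0)])
W=cloud(camera("side"));print(circ(W,(.503,-.109),.013,.045,.063),circ(W,(.468,-.333),.045,.091,.106))
```

```text
t 40.65 now [ 0.5025 -0.1096  0.0211] -0.07 w 0.26847712729269135 19.91940289735794
(0.503, -0.1088, 0.0195, 0) [ 0.005  0.003  0.011 -0.002]
(80, 504.6, -110.3, 11.5, [505.2, -112.0, 54.2]) (779, 468.5, -332.0, 28.9, [466.7, -334.5, 98.3])
```

>>> carry_out(deltas=[[0.005,0.003,0.006,0,-1],[0.005,0.003,0.009,0,-1],[0.005,0.003,0.009,0,-0.1],[0.005,0.003,0.009,0,0],[0.005,0.003,0.009,0,0],[0,0,-0.2,0,0],[0,0,-0.6,0,0],[0,0,-0.9,0,0.5],[-0.4,-0.1,-0.9,0,1],[-0.7,-0.23,-0.9,0,1],[-0.7,-0.23,-0.9,0,1]], force=40)

```text
clock: 42.08
position: [0.4657, -0.2178, 0.1558]
ee_rot: [0.71, 0.705, -0.0, 0.0]
ft_force: [0.8, 0.8, -0.5]
grip_width: 0.998
grasp_force: 0.0
```

>>> carry_out(deltas=[[-0.4,0,0,0,1],[-0.7,0,0,0,1],[-0.78,0,0,0,1],[-0.78,0,0,0,1],[-0.78,0,0.15,0,1],[-0.78,0,0.3,0,1],[-0.78,0,0.3,0,1],[-0.78,0,0.3,0,1]])

```text
clock: 43.08
position: [0.4684, -0.3303, 0.1114]
ee_rot: [0.707, 0.707, 0.0, 0.0]
ft_force: [0.0, -0.3, -0.3]
grip_width: 1.001
grasp_force: 0.0
```

Run:
```python
from h import *
legs([(.4678,-.3324,.06,0)])
for n in("side","top"):
    W=cloud(camera(n));print(circ(W,(.503,-.109),.04,.045,.063))
```

```text
t 43.075 now [ 0.4684 -0.3303  0.1114] 0.05 w 1.0009383692499398 0.0
(0.4678, -0.3324, 0.06, 0) [-0.014 -0.004  0.343  0.002]
(92, 502.2, -107.1, 12.0, [501.1, -109.6, 52.9])
(84, 501.4, -107.7, 11.8, [500.9, -107.6, 53.3])
```

>>> carry_out(deltas=[[-0.014,0,0.15,0,1],[-0.014,0,0.28,0,1],[-0.014,0,0.34,0,1],[-0.014,0,0.34,0,1],[-0.014,0,0.34,0,0.5],[-0.014,0,0.34,0,-1],[-0.014,0,0.34,0,-1],[-0.014,0,0.34,0,-1],[-0.014,0,0.34,0,-1]], force=40)

```text
clock: 44.3
position: [0.4682, -0.3335, 0.0604]
ee_rot: [0.707, 0.707, 0.0, 0.001]
ft_force: [-0.8, 1.0, 6.8]
grip_width: 0.642
grasp_force: 41.6
```

>>> carry_out(deltas=[[0,0,-0.1,0,-1],[0,0,-0.3,0,-1],[0,0,-0.5,0,-1],[0.1,0,-0.55,0,-1],[0.3,0.02,-0.55,0,-1],[0.55,0.04,-0.55,0,-1],[0.8,0.06,-0.55,0,-1],[1,0.088,-0.55,0,-1]])

```text
clock: 45.3
position: [0.4808, -0.1816, 0.1425]
ee_rot: [0.707, 0.707, 0.0, -0.0]
ft_force: [1.2, 0.5, -2.2]
grip_width: 0.644
grasp_force: 43.0
```

>>> carry_out(deltas=[[0.25,0,0,0,-1],[0.5,0,0,0,-1],[0.75,0,0,0,-1],[1,0,0,0,-1]])

```text
clock: 45.8
position: [0.4808, -0.0321, 0.1426]
ee_rot: [0.707, 0.707, 0.0, -0.0]
ft_force: [0.6, -0.3, -2.6]
grip_width: 0.645
grasp_force: 43.0
```

>>> carry_out(deltas=[[0.2,0,0,0,-1],[0.4,0,0,0,-1],[0.5,0,0,0,-1],[0.525,0,0,0,-1],[0.525,0,0.15,0,-1],[0.525,0,0.3,0,-1],[0.525,0,0.42,0,-1],[0.525,0,0.5,0,-1],[0.525,0,0.53,0,-1],[0.525,0,0.53,0,-1]])

```text
clock: 47.05
position: [0.4813, 0.0452, 0.0628]
ee_rot: [0.707, 0.707, 0.0, 0.0]
ft_force: [0.9, 0.5, -2.4]
grip_width: 0.642
grasp_force: 42.9
```

Run:
```python
from h import *
legs([(.481,.0465,.06,0)])
W=cloud(camera("side"));print(circ(W,(.481,.046),.045,.091,.1))
```

```text
t 47.05 now [0.4813 0.0452 0.0628] -0.06 w 0.6415170490632945 42.949947874294594
(0.481, 0.0465, 0.06, 0) [ 0.009 -0.002  0.019 -0.002]
(114, 481.2, 44.4, 41.8, [474.9, 31.6, 96.1])
```

>>> carry_out(deltas=[[0.009,0,0.012,0,-1],[0.009,0,0.017,0,-1],[0.009,0,0.017,0,-1],[0.009,0,0.017,0,0.6],[0.009,0,0.017,0,1],[0.009,0,0.017,0,1],[0.009,0,-0.1,0,1],[0.009,0,-0.4,0,1],[0.009,0,-0.8,0,1],[-0.1,0,-1,0,0.5],[-0.5,-0.08,-1,0,0.2],[-0.9,-0.13,-1,0,0.2],[-1,-0.13,-1,0,0.2]])

```text
clock: 48.72
position: [0.4607, -0.1082, 0.2124]
ee_rot: [0.709, 0.705, 0.001, -0.001]
ft_force: [-0.1, 1.7, -0.5]
grip_width: 0.604
grasp_force: 0.0
```

>>> carry_out(deltas=[[-0.4,0,-0.3,0,0.2],[-0.8,0,-0.3,0,0.2],[-1,0,-0.3,0,0.2],[-1,0,-0.3,0,0.2]])

```text
clock: 49.22
position: [0.4613, -0.2568, 0.257]
ee_rot: [0.708, 0.706, -0.002, 0.0]
ft_force: [-0.5, -0.1, -0.1]
grip_width: 0.597
grasp_force: 0.0
```

>>> carry_out(deltas=[[-0.4,0,0,0,0.2],[-0.8,0,0,0,0.2],[-1,0,0,0,0.2],[-1,0,0,0,0.2],[-1,0,0,0,0.2]])

```text
clock: 49.85
position: [0.4617, -0.404, 0.2568]
ee_rot: [0.707, 0.707, -0.0, -0.001]
ft_force: [1.0, 0.8, -0.1]
grip_width: 0.6
grasp_force: 0.0
```

Run:
```python
from h import *
legs([(.4617,-.415,.24,0),(.4617,-.415,.1585,0)])
for n in("side","top"):
    W=cloud(camera(n));print(circ(W,(.503,-.109),.04,.045,.063),circ(W,(.481,.046),.045,.091,.106),circ(W,(.4617,-.415),.03,.188,.2))
```

```text
t 49.85 now [ 0.4617 -0.404   0.2568] -0.03 w 0.6002622302090783 0.0
(0.4617, -0.415, 0.24, 0) [-0.073 -0.     0.112 -0.001]
(0.4617, -0.415, 0.1585, 0) [0.    0.    0.543 0.   ]
(90, 502.9, -107.4, 11.8, [501.3, -109.3, 52.8]) (327, 480.3, 47.0, 29.1, [480.1, 44.1, 98.2]) (179, 461.8, -414.4, 10.7, [460.8, -415.7, 193.7])
(83, 501.8, -107.9, 11.6, [501.1, -107.5, 53.6]) (526, 480.1, 46.7, 28.4, [479.6, 46.9, 98.0]) (5, 468.5, -409.9, 4.7, [468.7, -409.3, 192.6])
```

>>> carry_out(deltas=[[-0.073,0,0,0,0.2],[-0.073,0,0.1,0,0.2],[-0.073,0,0.3,0,0.2],[-0.073,0,0.5,0,0.2],[-0.073,0,0.68,0,0.2],[-0.073,0,0.745,0,0.2],[-0.073,0,0.745,0,0.2],[-0.073,0,0.745,0,-0.5],[-0.073,0,0.745,0,-1],[-0.073,0,0.745,0,-1],[-0.073,0,0.745,0,-1],[-0.073,0,0.745,0,-1]], force=40)

```text
clock: 51.45
position: [0.4619, -0.4159, 0.147]
ee_rot: [0.707, 0.707, 0.0, 0.001]
ft_force: [1.6, 0.0, 5.9]
grip_width: 0.315
grasp_force: 40.0
```

>>> carry_out(deltas=[[0,0,-0.1,0,-1],[0,0,-0.3,0,-1],[0,0,-0.5,0,-1],[0,0,-0.65,0,-1],[0.1,0,-0.7,0,-1],[0.3,0.05,-0.7,0,-1],[0.55,0.1,-0.7,0,-1],[0.8,0.15,-0.7,0,-1],[1,0.185,-0.7,0,-1]])

```text
clock: 52.58
position: [0.4892, -0.2638, 0.2512]
ee_rot: [0.707, 0.707, 0.0, -0.0]
ft_force: [-0.0, -0.6, -2.9]
grip_width: 0.314
grasp_force: 40.0
```

>>> carry_out(deltas=[[0.25,0,0,0,-1],[0.5,0,0,0,-1],[0.75,0,0,0,-1],[0.9,0,0,0,-1],[1,0,0,0,-1]])

```text
clock: 53.2
position: [0.4889, -0.1143, 0.251]
ee_rot: [0.707, 0.707, 0.0, -0.001]
ft_force: [-0.2, -0.2, -2.3]
grip_width: 0.315
grasp_force: 40.0
```

>>> carry_out(deltas=[[0.2,0,0,0,-1],[0.4,0,0,0,-1],[0.5,0,0,0,-1],[0.55,0,0,0,-1],[0.55,0,0.15,0,-1],[0.55,0,0.3,0,-1],[0.55,0,0.45,0,-1],[0.55,0,0.55,0,-1],[0.55,0,0.6,0,-1],[0.55,0,0.6,0,-1]])

```text
clock: 54.45
position: [0.4892, -0.0337, 0.1608]
ee_rot: [0.708, 0.706, -0.0, 0.0]
ft_force: [-0.2, -0.7, -3.1]
grip_width: 0.316
grasp_force: 40.0
```

Run:
```python
from h import *
legs([(.4897,-.0333,.1465,0)])
W=cloud(camera("side"))
p=W[near(W,(.489,-.033),.045,.04,.09)];print(p.min(0),p.max(0),p.mean(0))
```

```text
t 54.45 now [ 0.4892 -0.0337  0.1608] -0.1 w 0.31575776463832583 40.036258678883314
(0.4897, -0.0333, 0.1465, 0) [ 0.003  0.003  0.095 -0.003]
[ 0.45914739 -0.06449042  0.04028957] [ 0.51263429 -0.02149121  0.08995594] [ 0.47872658 -0.05287114  0.06558295]
```

>>> carry_out(deltas=[[0.003,0.003,0.04,0,-1],[0.003,0.003,0.075,0,-1],[0.003,0.003,0.09,0,-1],[0.003,0.003,0.095,0,-1],[0.003,0.003,0.095,0,-1]])

```text
clock: 55.12
position: [0.4899, -0.0325, 0.1469]
ee_rot: [0.707, 0.707, 0.0, 0.0]
ft_force: [-1.1, 0.4, 1.2]
grip_width: 0.313
grasp_force: 40.5
```

Touching down; release, lift, and back away to the right so the cameras see the tray.

>>> carry_out(deltas=[[0,0,0.003,0,-1],[0,0,0.003,0,0.2],[0,0,0.003,0,0.3],[0,0,0.003,0,0.3],[0,0,-0.2,0,0.3],[0,0,-0.5,0,0.3],[0,0,-0.8,0,0.3],[-0.2,0,-0.8,0,0.3],[-0.6,0,-0.8,0,0.3],[-1,0,-0.8,0,0.3],[-1,0,-0.8,0,0.3]])

```text
clock: 56.5
position: [0.4882, -0.1876, 0.2664]
ee_rot: [0.71, 0.704, -0.002, 0.001]
ft_force: [0.2, 1.2, -0.1]
grip_width: 0.652
grasp_force: 0.0
```

>>> carry_out(deltas=[[-0.4,0,0,0,0.3],[-0.8,0,0,0,0.3],[-1,0,0,0,0.3],[-1,0,0,0,0.3],[-1,0,0,0,0.3]])

```text
clock: 57.12
position: [0.4901, -0.3314, 0.2663]
ee_rot: [0.707, 0.707, 0.0, -0.0]
ft_force: [-0.8, 0.4, 0.2]
grip_width: 0.651
grasp_force: 0.0
```

Run:
```python
from h import *
for n in("side","top"):
    c=camera(n);W=cloud(c);print(n,"jar",circ(W,(.481,.046),.045,.091,.106),"bottle",circ(W,(.4895,-.033),.045,.188,.203),"cork",circ(W,(.5025,-.109),.03,.047,.062))
    p=W[near(W,(.506,.324),.095,.033,.05)];print("stone",rect(p))
cv2.imwrite("pics/g.png",c["img"][:,:,::-1])
legs([])
```

```text
side jar (327, 482.5, 46.4, 28.9, [480.2, 43.9, 98.4]) bottle (69, 489.3, -31.6, 11.1, [489.2, -34.3, 193.3]) cork (84, 502.6, -108.0, 11.9, [501.3, -109.1, 53.4])
stone [506.3, 326.1, 49.8, 157.7, 1.3]
top jar (525, 480.2, 47.0, 27.9, [479.8, 46.9, 98.2]) bottle (88, 488.9, -32.6, 10.3, [488.4, -32.4, 193.9]) cork (81, 502.1, -107.5, 11.6, [501.0, -107.7, 54.2])
stone [504.6, 324.4, 49.4, 152.1, 1.1]
t 57.225 now [ 0.4907 -0.3303  0.2665] 0.16 w 0.6493924281030099 0.0
```

View pics/g.png

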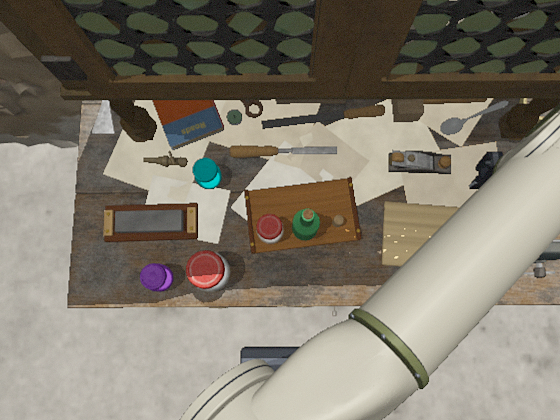

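The picture shows the stone in the holder (150,222). The jar (270,227), bottle (306,224) and cork (339,220) stand where they were at the start, each measured within about 2 mm, and the arm is clear of them.

```bash
python3 -c "
from workcell import ticket
print(ticket.hand_in())"
```

```text
the job is handed in; nothing more can be done
None
```

The job is handed in at about 57 s on the robot's clock: the stone lies in the holder within about 3 mm of centre, and the jar, bottle and cork stand upright on the tray within about 2 mm of where they started; the hand-in returned no verdict.

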